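# Set the gap of a stem-guide jig with a feeler blade

### The arm

A 6-joint arm with a two-finger parallel gripper is mounted at the origin on the work surface. World frame = base frame: x ahead of the robot, y to its left, z up, the work surface at z = 0. Lengths are in m, angles in rad, forces in N, time in s.
With the tool pointing down it reaches from about 0.35 to 0.775 m from the base axis. Payload 5.5 kg.
Tool frame: the origin (TCP) lies midway between the tips of the shut fingers; the grasp point (between the pads) lies 19 mm behind it; x points along the fingers, z is the direction in which the jaws open and shut, and the axes are right-handed (so a half turn about x gives the same grasp; the last joint's range is limited). The gripper opens to 85 mm and grips with 20 to 120 N. Pads are 22 mm wide; open, the fingers measure 114 mm over their backs; the gripper's body (76 mm by 85 mm) begins 54 mm behind the grasp point. The pads swing forward as they close: fully open they stand 13 mm farther back than shut.
Start: joints at [-1.341, 0.313, 0.046, 1.304, 0, 1.431], TCP at [0.208, -0.536, 0.204] pointing down, gripper open.
Joint ranges: [-2.76, 2.76], [-0.86, 1.69], [-1.03, 1.26], [-2.2, 2.34], [-1.47, 1.5], [-3.14, 3.14]. Speed limits (rad/s): [2.57, 2.57, 3.14, 3.14, 3.14, 3.14].

### API

Orientations are given as a unit quaternion [w, x, y, z].
In Python, from plant import arm gives the robot as it stands. Calls block until the motion is done:
- arm.movep(position, orientation): joint-space move of the TCP to a pose.
- arm.move_linear(position, ori=None, v=0.15): straight line of the TCP; ori=None keeps the orientation; v is the mean speed in m/s.
- arm.movej(angles): joint-space move.
- arm.move_gripper(opening, strength=None): finger opening in m; strength is the grip in N (None keeps the last); returns when the fingers have stopped.
- arm.wait(seconds).
- arm.inverse_kinematics(position, orientation): joint angles nearest the present ones, or None.
- arm.read_state(): the state.
- arm.get_image(name): name is "scene" or "top" or "wrist"; returns the picture (384x512x3 uint8, red, green, blue); there is no depth.
- arm.camera_params(name): a dict with "fovy" (degrees; the focal length in pixels is half the picture's height over the tangent of half this angle, whatever the lens; pixels are square), "cx", "cy" (the principal point, pixels), "world_from_camera" (4x4, takes a point from camera to world coordinates); the wrist camera has in their place "hand_eye" (4x4, takes a point from camera to tool coordinates, whose origin is the TCP and whose axes are the tool frame's). Camera axes: x right, y down, z forward; pixel columns grow to the right and rows downward; lengths in m; the calibration is good to about 2 mm. The wrist camera is an equidistant fisheye: a pixel r from the principal point sees the ray r / f radians off the axis. A picture is of the moment at which its call begins: read the wrist's pose just before it. camera_params takes no time and is no camera call.
A pose or a line that the arm cannot do raises arm.MotionError and nothing moves.
- arm.close_job(): hands the job in, once; it reports no verdict.
The state is a dict: "t": time; "q": joint angles; "joint_velocities": joint speeds; "effort": joint torques, N m; "tool_pos": TCP position; "orientation": TCP orientation; "wrist_force": force on the tool from outside, world axes, zero at the start; "ft_torque": the same for the moment, N m; "finger_gap": finger opening in m.
Only numpy, scipy, OpenCV 4.12 (cv2) and the standard library are available. Lean on these libraries where they do the work, as an engineer would, in place of code of your own. Each camera call takes 0.05 s, during which the arm holds its last target.

### The job

Plug the loose aluminium fence into the square socket of the green jig, fully home with its plate parallel to the brass shoe, and let go of it. Then take the wooden-handled feeler blade, slide it upright down into the narrowing gap between the fence and the brass shoe until it drags snugly on both (a push of a few newtons, no more; do not force the shoe back to its stop or run the tip down onto the jig's base), and keep holding it there: the program finishes while still gripping the blade at that depth. Leave the other things on the bench alone.

Things in the scene. Friction and masses are not known exactly. Their poses are not given: they have to be found in the camera images.
- jig: Green steel jig block 110 x 150 x 40 mm, fixed to the bench; place and yaw vary. Origin on the bench. z up; +y runs from the fence towards the brass shoe; x runs along the plates. It reaches 55 mm each way in x, 50 mm to -y and 100 mm to +y of the origin.
- socket (a point): Centre of the mouth of the square socket, in the jig's top face 40 mm above the bench (axes as the jig). The hole is 21.4 mm square, 34 mm deep, with a 2 mm chamfer.
- gap_mouth (a point): Fixed point of the jig (axes as the jig) level with the shoe's top edge, 98 mm above the bench, 58 mm above and 17 mm to +y of the socket's mouth. With the fence seated, its face towards the shoe is an upright plane 5 mm to -y of this point (play 0.7 mm) and the shoe's top edge is 5 to 7 mm to +y of it.
- shoe_top (a point): Middle of the upper edge of the brass shoe's face (axes as the jig). The shoe, 30 mm in x and 48 mm tall, leans: its face nears the fence 1 mm per 5 mm further down, so the gap narrows from 10-12 mm at the top (varies, carriage clamped anywhere) to 0.4-2.4 mm at the foot. A 4 mm blade meets both plates about 27 to 43 mm below the top.
- shoe (a joint): How far the brass shoe has been pushed back from the fence, m: 0 at rest, hard stop at 0.006. Its spring presses with 1 N at rest and 3 N more per mm.
- carriage: Grey clamped carriage on the jig that carries the shoe, 36 mm in x; it begins 40 mm to +y of the jig's origin and stands 91 mm above the bench. Origin at the jig's origin, axes as the jig.
- fence_grip (a point): Grip point of the loose fence (about 300 g), on its upright aluminium plate (44 mm in x, 24 mm in y, orange top edge) 17 mm below the top edge; z up. A half turn is the same. When home it is 58 mm above the socket's mouth, its x along the jig's x. Best gripped from above across the 44 mm (fingers closing along x), which keeps them out of the gap.
- fence_foot (a point): End of the fence's square shank, 88 mm below the grip point on the same axis. The shank is 20 mm square (the last 6 mm taper to 15 mm) and 30 mm long; the plate above it begins there, and its underside, 58 mm below the grip point, lies on the jig's top when home.
- fence_stand: Pale plywood stand 75 x 75 x 45 mm, fixed, in which the fence starts upright: shank in a loose square hole, plate on the stand's top. Origin on the bench.
- blade_grip (a point): Centre of the wooden handle of the feeler blade (about 100 g): 30 mm in x, 14 mm in y, 44 mm tall. Under it a brass collar 30 x 20 x 4 mm, then a straight steel blade 20 mm wide in x, 4 mm thick in y, 85 mm long. z points from tip to handle. A half turn is the same. In the jig its x goes along the jig's x.
- blade_tip (a point): Middle of the lower end of the steel blade, 111 mm below the handle's centre.
- blade_stand: Brown wooden stand 75 x 60 x 90 mm, fixed, in which the feeler blade starts upright: blade in a slot 88 mm deep, collar on the stand's top. Origin on the bench.
- pipe: Bystander, to be left alone: a brown wooden smoking pipe, bowl 38 mm wide and 45 mm tall; origin under its middle
- wax_bar: Bystander, to be left alone: a reddish bar of polishing wax, 90 x 40 x 30 mm; origin under its middle
- oil_tin: Bystander, to be left alone: a blue round tin, 64 mm wide, 70 mm tall; origin under its middle
- wrench: Bystander, to be left alone: a steel wrench lying flat; origin under its middle
- brush: Bystander, to be left alone: a brush lying flat; origin under its middle
- block_a: Bystander, to be left alone: a plain wooden block, 80 x 50 x 45 mm; origin under its middle
Things that resemble listed ones, but are neither listed nor needed, are in the scene too. There is more than one size of the jig; the job needs the larger.

How it is judged:
By the outcome, as a careful person would: the job done as asked, in the order asked, and still so for the second after the job is handed in, while the arm keeps its last pose, push and grip.
It also fails if it takes over 72 s, if anything falls off the work surface, if the arm or the gripper's body presses on something with over 40 N, if the wrist force passes 120 N, or if a joint passes its speed limit or range.

## Working session

There is one attempt and no reset: what is moved stays moved. The work goes in short steps, each a Python script; the robot and the scene stay as the last script left them, time stands still between calls to the robot, and variables do not carry over. Pictures are saved under pics/ and viewed, and the job is handed in when it is done.

```bash
ls; mkdir -p pics; python3 - <<'E'
from plant import arm
import cv2,numpy as np
for n in ["scene","top","wrist"]:
    s=arm.read_state()
    im=arm.get_image(n); cv2.imwrite(f"pics/{n}0.png",im[:,:,::-1])
    p=arm.camera_params(n); print(n,{k:np.round(v,4).tolist() for k,v in p.items()})
print(s)
E
```

```text
pics
scene {'fovy': 47.0203, 'cx': 255.9101, 'cy': 188.7084, 'world_from_camera': [[-0.5776, 0.4657, -0.6705, 1.3445], [0.8162, 0.3468, -0.4622, 0.5656], [0.0173, -0.8142, -0.5803, 0.7739], [0.0, 0.0, 0.0, 1.0]]}
top {'fovy': 42.2711, 'cx': 254.1967, 'cy': 197.0585, 'world_from_camera': [[-0.0155, -0.9913, 0.1308, 0.3574], [-0.9999, 0.0143, -0.0097, 0.0252], [0.0077, -0.1309, -0.9914, 1.7017], [0.0, 0.0, 0.0, 1.0]]}
wrist {'fovy': 65.7065, 'cx': 255.9851, 'cy': 191.2282, 'hand_eye': [[-0.0006, -0.267, 0.9637, -0.1699], [0.0013, -0.9637, -0.267, 0.0669], [1.0, 0.0011, 0.0009, 0.0001], [0.0, 0.0, 0.0, 1.0]]}
{'t': 0.1, 'q': array([-1.34060768e+00,  3.13930064e-01,  4.51247406e-02,  1.30361950e+00,
        2.63141693e-05,  1.43119131e+00]), 'joint_velocities': array([-1.95226748e-05, -3.49613126e-03,  2.02356055e-03,  9.45365336e-04,
        7.83608908e-04, -6.48800978e-04]), 'effort': array([ 2.23122508e-03, -4.81728530e+01,  2.99242562e+01,  1.27802073e-02,
       -1.78882760e-04,  3.92023853e-07]), 'tool_pos': array([ 0.20770163, -0.53564996,  0.20310853]), 'orientation': array([ 0.58298111,  0.39995007,  0.58381884, -0.39915978]), 'wrist_force': array([-0.03977431, -0.28947215,  0.78288125]), 'ft_torque': array([ 0.00479834, -0.01489805, -0.02866941]), 'finger_gap': 0.08529420460722825}
```

View pics/scene0.png

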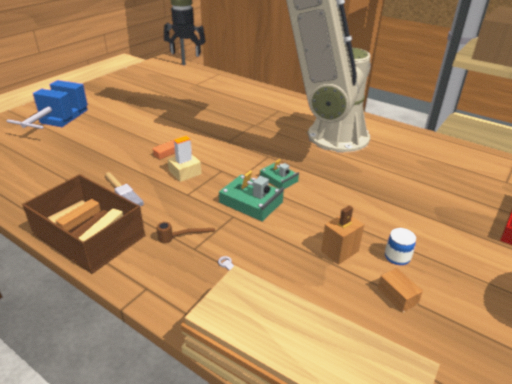

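View pics/top0.png

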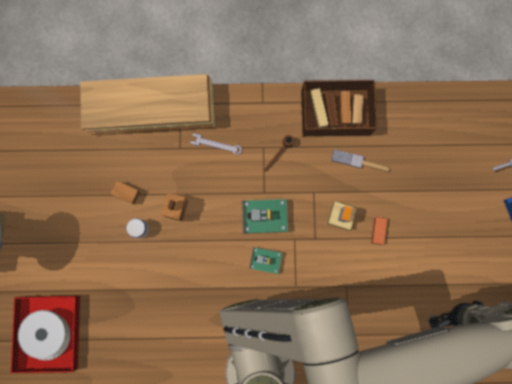

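View pics/wrist0.png

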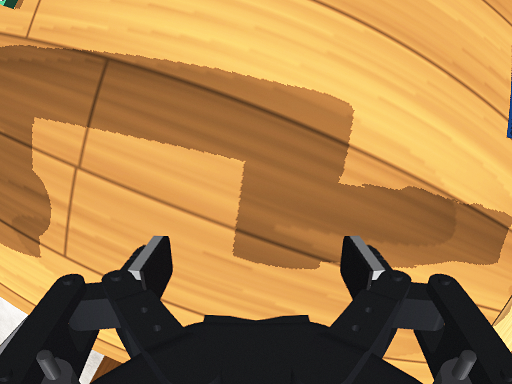

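The top view shows the large green jig at (266,215) and the small one at (266,260). The fence stand is at (343,214), the blade stand at (173,207). The jig footprints settle which is which (about 46 px against 32 px); I'll check that in metres.

```bash
cat > h.py <<'E'
from plant import arm
import cv2,numpy as np
from scipy.spatial.transform import Rotation as R
def Rq(q): return R.from_quat([q[1],q[2],q[3],q[0]]).as_matrix()
def qR(M):
    q=R.from_matrix(M).as_quat(); return [q[3],q[0],q[1],q[2]]
def down(yaw):
    # tool x down, tool z (jaw dir) along yaw in world
    z=np.array([np.cos(yaw),np.sin(yaw),0]); x=np.array([0,0,-1.]); y=np.cross(z,x)
    return np.c_[x,y,z]
def snap(n,name):
    s=arm.read_state(); im=arm.get_image(n)[:,:,::-1].copy()
    cv2.imwrite(f"pics/{name}.png",im)
    p=arm.camera_params(n)
    if n=="wrist":
        T=np.eye(4);T[:3,:3]=Rq(s['orientation']);T[:3,3]=s['tool_pos'];W=T@p['hand_eye']
    else: W=p['world_from_camera']
    f=192/np.tan(np.radians(p['fovy']/2))
    c=dict(W=np.array(W),f=f,cx=p['cx'],cy=p['cy'],fish=n=="wrist")
    np.save(f"pics/{name}.npy",c,allow_pickle=True)
    return im,c
def load(name): return cv2.imread(f"pics/{name}.png"),np.load(f"pics/{name}.npy",allow_pickle=True).item()
def ray(c,u,v):
    x=(u-c['cx'])/c['f'];y=(v-c['cy'])/c['f']
    if c['fish']:
        r=np.hypot(x,y); k=np.sin(r)/r if r>1e-9 else 1
        d=np.array([x*k,y*k,np.cos(r)])
    else: d=np.array([x,y,1.]); d/=np.linalg.norm(d)
    return c['W'][:3,3],c['W'][:3,:3]@d
def cast(c,u,v,z):
    o,d=ray(c,u,v); return o+d*(z-o[2])/d[2]
def proj(c,p):
    q=c['W'][:3,:3].T@(np.asarray(p)-c['W'][:3,3])
    if c['fish']:
        r=np.hypot(q[0],q[1]);th=np.arctan2(r,q[2]);k=th/r
        return np.array([c['cx']+c['f']*q[0]*k,c['cy']+c['f']*q[1]*k])
    return np.array([c['cx']+c['f']*q[0]/q[2],c['cy']+c['f']*q[1]/q[2]])
def tri(obs):
    A=np.zeros((3,3));b=np.zeros(3)
    for c,u,v in obs:
        o,d=ray(c,u,v);M=np.eye(3)-np.outer(d,d);A+=M;b+=M@o
    return np.linalg.solve(A,b)
E
python3 - <<'E'
from h import *
im,c=snap("top","top1"); 
hsv=cv2.cvtColor(im,cv2.COLOR_BGR2HSV)
m=cv2.inRange(hsv,(65,80,40),(95,255,255))
for k in cv2.findContours(m,0,2)[0]:
    if cv2.contourArea(k)>200:
        r=cv2.minAreaRect(k);b=np.array([cast(c,*q,.04)[:2] for q in cv2.boxPoints(r)])
        print(r,b.round(3).tolist(),b.mean(0),[np.linalg.norm(b[i]-b[i-1]).round(3) for i in (1,2)])
for n,u,v,z in [("fence",347,212,.12),("fst",342,216,.045),("blade",174,200,.15),("bst",174,208,.09)]: print(n,cast(c,u,v,z))
a=cv2.resize(im[170:290,220:400],None,fx=4,fy=4,interpolation=cv2.INTER_CUBIC);cv2.imwrite("pics/top1c.png",a)
im,c=snap("scene","scene1"); cv2.imwrite("pics/scene1c.png",cv2.resize(im[120:270,140:380],None,fx=3.3,fy=3.3,interpolation=cv2.INTER_CUBIC))
E
```

```text
((265.8653869628906, 260.173095703125), (26.867910385131836, 20.003847122192383), 11.309932708740234) [[0.342, 0.024], [0.406, 0.01], [0.388, -0.077], [0.323, -0.063]] [ 0.36481992 -0.02649949] [np.float64(0.066), np.float64(0.089)]
((265.5, 215.5), (31.0, 41.0), 90.0) [[0.567, 0.04], [0.565, -0.098], [0.461, -0.096], [0.463, 0.041]] [ 0.51380572 -0.02806251] [np.float64(0.138), np.float64(0.105)]
fence [ 0.5134746  -0.28686743  0.12      ]
fst [ 0.50765713 -0.28434107  0.045     ]
blade [0.55641828 0.26239427 0.15      ]
bst [0.53782592 0.2714166  0.09      ]
```

View pics/top1c.png

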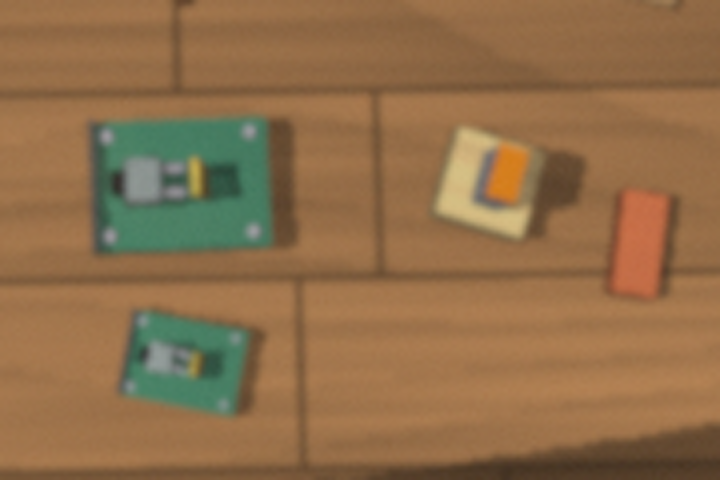

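View pics/scene1c.png

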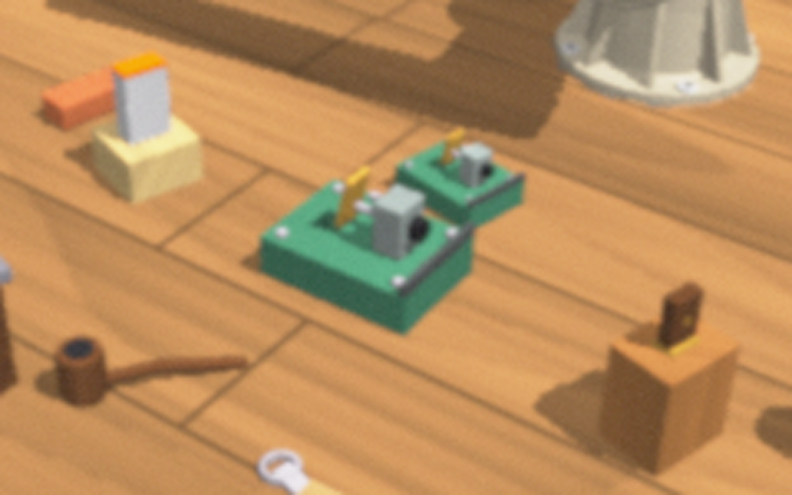

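The large jig's top measures 0.138 × 0.105 m without its dark end strip, against 0.089 × 0.066 m for the small one, so it is the jig needed. Its carriage is on the left, so jig +y is roughly world +y. There is only one fence and one blade stand. Next I'll look closely at the fence and jig with the wrist camera.

```bash
python3 - <<'E'
from h import *
s=arm.read_state();print(s['t'],Rq(s['orientation']).round(3).tolist())
best=None
for yaw in (-.26,-.26+np.pi):
    q=arm.inverse_kinematics([.51,-.285,.28],qR(down(yaw))); print(yaw,q)
    if q is not None and (best is None or abs(q[5])<abs(best[1][5])): best=(yaw,q)
yaw=best[0]
arm.movep([.51,-.285,.28],qR(down(yaw))); print(arm.read_state()['t']); im,c=snap("wrist","wf1")
for yaw in (0,np.pi):
    q=arm.inverse_kinematics([.51,-.03,.28],qR(down(yaw))); print(yaw,q)
E
```

```text
0.25 [[-0.0, 0.932, 0.361], [0.001, 0.361, -0.932], [-1.0, 0.0, -0.001]]
-0.26 [-0.64695615  0.32620247  0.2487362   1.49333006  0.          1.18384018]
2.8815926535897933 [-0.64695615  0.32620247  0.2487362   1.49333006  0.         -1.95775248]
1.7333
0 [-0.21599502  0.1770985   0.05306156  1.44675938  0.          1.35480131]
3.141592653589793 [-0.21599502  0.1770985   0.05306156  1.44675938  0.         -1.78679134]
```

View pics/wf1.png

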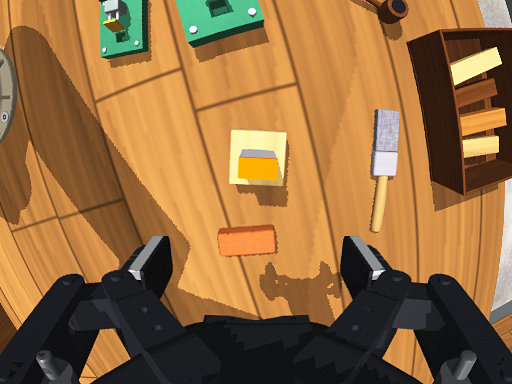

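```bash
python3 - <<'E'
from h import *
arm.movep([.515,-.03,.27],qR(down(0))); print(arm.read_state()['t']); im,c=snap("wrist","wj1")
cv2.imwrite("pics/wj1c.png",cv2.resize(im[60:260,130:390],None,fx=3,fy=3,interpolation=cv2.INTER_CUBIC))
im,c=load("wf1")
cv2.imwrite("pics/wf1c.png",cv2.resize(im[110:210,200:320],None,fx=6,fy=6,interpolation=cv2.INTER_CUBIC))
E
```

```text
2.7833
```

View pics/wj1c.png

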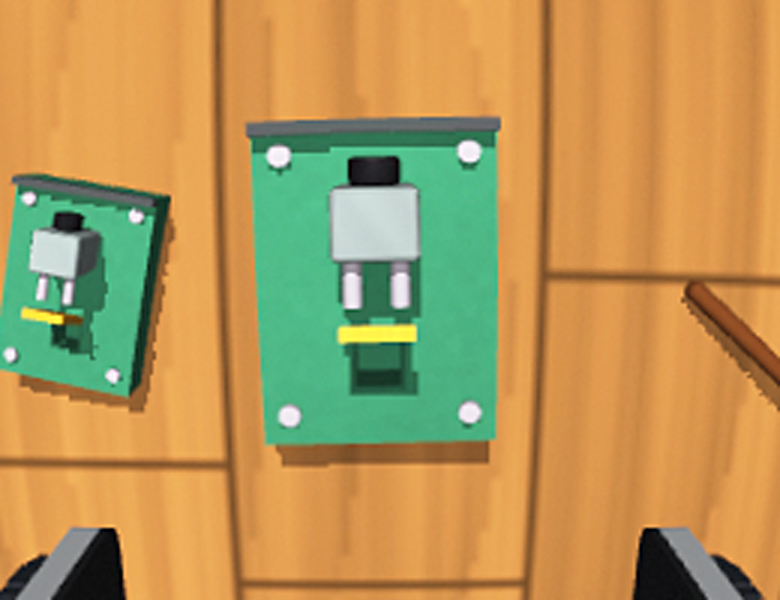

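View pics/wf1c.png

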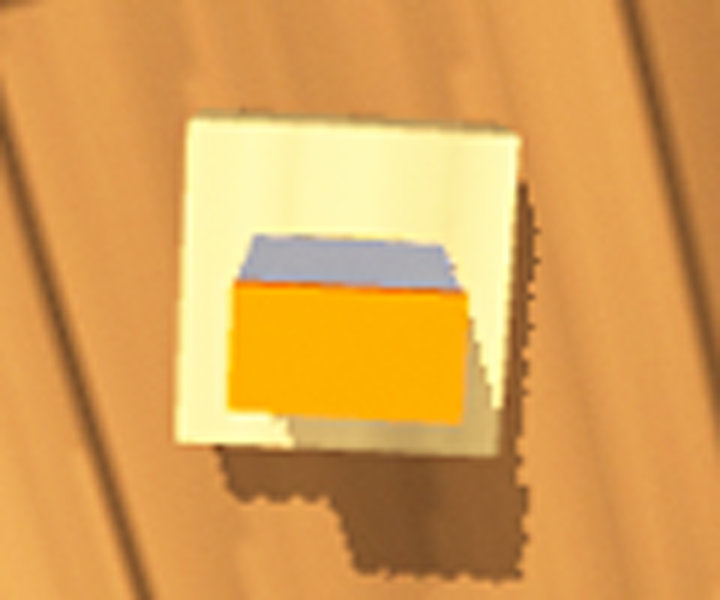

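```bash
python3 - <<'E'
from h import *
im,c=load("wf1"); hsv=cv2.cvtColor(im,cv2.COLOR_BGR2HSV)
def rect(m,c,z,win):
    x0,y0,x1,y1=win; mm=np.zeros_like(m);mm[y0:y1,x0:x1]=m[y0:y1,x0:x1]
    k=max(cv2.findContours(mm,0,1)[0],key=cv2.contourArea).reshape(-1,2)
    w=np.array([cast(c,u,v,z)[:2] for u,v in k])
    r=cv2.minAreaRect((w*1000).astype(np.float32)); return r
m=cv2.inRange(hsv,(14,220,150),(24,255,255)); r=rect(m,c,.12,(220,130,300,190)); print("fence top",r)
m=cv2.inRange(hsv,(20,40,120),(35,160,255)); print("stand",rect(m,c,.045,(220,125,300,192)))
im,c=load("wj1"); hsv=cv2.cvtColor(im,cv2.COLOR_BGR2HSV)
def px(x,y): return (130+x/3-.33,60+y/3-.33)
for n,x,y,z in [("bl",266,444,.04),("br",495,439,.04),("tl",247,130,.04),("tr",499,125,.04),("sockbl",350,394,.04),("sockbr",418,394,.04),("shoeL",338,334,.098),("shoeR",417,334,.098),("shoeT",377,326,.098),("shoeB",377,343,.098),("carTL",330,185,.091),("carTR",419,187,.091),("carBL",331,260,.091),("carBR",419,262,.091),
 ("s1",279,156,.04),("s2",469,152,.04),("s3",289,416,.04),("s4",470,412,.04)]:
    print(n,(cast(c,*px(x,y),z)[:2]*1000).round(1))
E
```

```text
fence top ((511.1164245605469, -283.6499938964844), (25.14012336730957, 43.82353973388672), 71.95096588134766)
stand ((511.25604248046875, -283.1601867675781), (77.11163330078125, 75.9653549194336), 71.7474365234375)
bl [461.3 -99.4]
br [570.2 -96.9]
tl [456.3  47.2]
tr [568.4  49.3]
sockbl [501.6 -74.7]
sockbr [533.2 -74.7]
shoeL [499.  -34.3]
shoeR [529.9 -34.3]
shoeT [514.3 -31.1]
shoeB [514.2 -37.9]
carTL [496.   23.6]
carTR [530.6  22.8]
carBL [496.2  -5.9]
carBR [530.8  -6.7]
s1 [470.6  35.2]
s2 [555.1  36.9]
s3 [472.8 -85.4]
s4 [557.8 -83.5]
```

```bash
python3 - <<'E'
from h import *
arm.movep([.515,-.15,.17],qR(down(0.02))); print(arm.read_state()['t']); im,c=snap("wrist","wj2")
cv2.imwrite("pics/wj2c.png",cv2.resize(im[40:190,160:360],None,fx=4,fy=4,interpolation=cv2.INTER_CUBIC))
E
```

```text
3.5
```

View pics/wj2c.png

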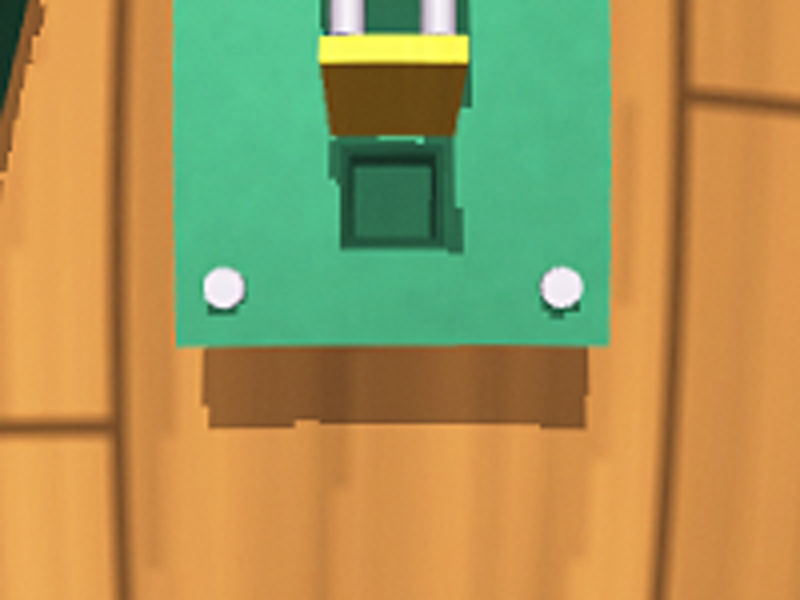

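```bash
python3 - <<'E'
from h import *
im,c=load("wj2")
def px(x,y): return (160+x/4-.375,40+y/4-.375)
for n,x,y,z in [("bl",177,347,.04),("br",609,345,.04),("L",172,10,.04),("R",611,10,.04),("sockbl",341,248,.04),("sockbr",441,248,.04),("socktl",341,148,.04),("socktr",441,148,.04),("ctr",391,198,.04),("shoeL",319,64,.098),("shoeR",468,64,.098),("shoe back",393,36,.098),("footL",334,135,.05),("footR",457,135,.05),
 ("s3",223,288,.04),("s4",562,288,.04)]:
    print(n,(cast(c,*px(x,y),z)[:2]*1000).round(1))
hsv=cv2.cvtColor(im,cv2.COLOR_BGR2HSV); cv2.imwrite("pics/wj2d.png",cv2.resize(im[68:110,235:285]*2,None,fx=14,fy=14,interpolation=cv2.INTER_NEAREST))
E
```

```text
bl [460.8 -99.4]
br [570.3 -96.6]
L [458.2 -12. ]
R [568.7  -9.7]
sockbl [502.1 -74.2]
sockbr [527.  -73.7]
socktl [501.6 -48.8]
socktr [526.4 -48.2]
ctr [514.3 -61.3]
shoeL [499.1 -37.9]
shoeR [529.  -37.3]
shoe back [513.8 -31.8]
footL [500.2 -46.7]
footR [529.8 -46.1]
s3 [472.5 -84.4]
s4 [557.7 -82.7]
```

View pics/wj2d.png

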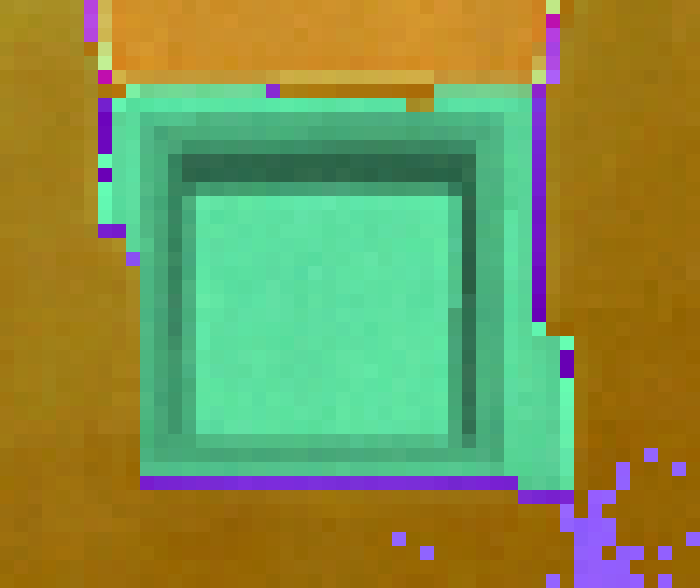

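The wrist views agree:
- **Fence top:** (511.1, −283.6) mm, yaw −18.0°, measured 44 × 25 mm (should be 44 × 24).
- **Socket centre:** about (514.3, −61) mm, jig yaw about 1.2°. The outer chamfer measures 25 × 25 mm (should be 25.4), and the shoe's top edge is 23 mm to +y (should be 22–24).

Grasping the fence next.

```bash
python3 - <<'E'
from h import *
o=qR(down(np.radians(-18.0)))
arm.movep([.5111,-.2836,.16],o); arm.move_linear([.5111,-.2836,.085],v=.12)
s=arm.read_state();print(s['t'],s['wrist_force'])
arm.move_gripper(.03,60); s=arm.read_state();print(s['t'],s['finger_gap'],s['wrist_force'],s['tool_pos'])
snap("wrist","wg0")
arm.move_linear([.5111,-.2836,.15],v=.1); s=arm.read_state();print(s['t'],s['finger_gap'],s['wrist_force'],s['tool_pos'])
im,c=snap("wrist","wg1"); print(proj(c,[.5111,-.2836,s['tool_pos'][2]+.035]))
cv2.imwrite("pics/wg1c.png",cv2.resize(im[130:330,130:390],None,fx=3,fy=3,interpolation=cv2.INTER_CUBIC))
E
```

```text
4.925 [0.03268672 0.01866753 0.35083145]
5.4083 0.041747747867362565 [-1.12307005 -0.32054378  5.56181443] [ 0.51148565 -0.28402022  0.08612914]
6.2583 0.04165970557975778 [-0.54709025  0.29171986 -3.14260552] [ 0.51065723 -0.28327849  0.14919357]
[257.62676359 248.12851622]
```

View pics/wg1c.png

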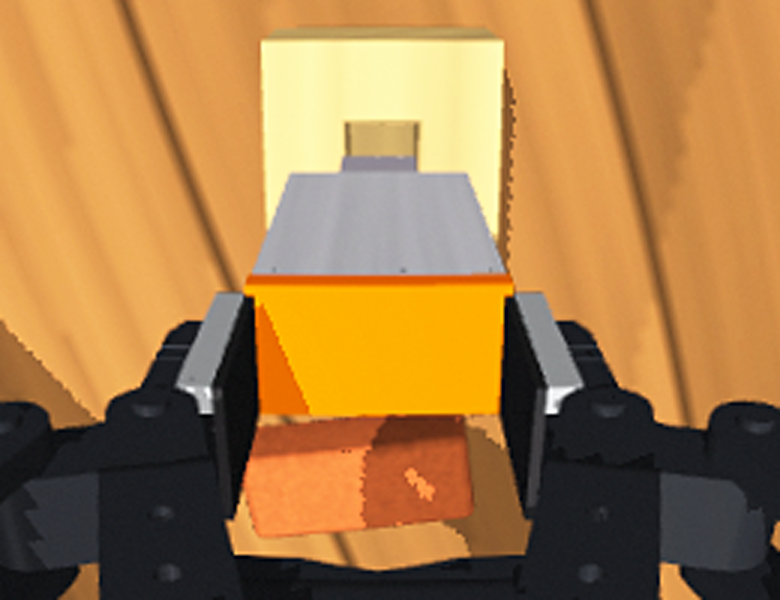

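```bash
python3 - <<'E'
from h import *
im,c=load("wg1"); s=arm.read_state(); z=s['tool_pos'][2]+.034
T=Rq(s['orientation'])
def px(x,y): return (130+x/3-.33,130+y/3-.33)
P=[]
for x,y in [(246,280),(514,280),(503,414),(259,414)]:
    p=cast(c,*px(x,y),z); l=T.T@(p-s['tool_pos']); P.append(l); print((l*1000).round(1))
print((np.mean(P,0)*1000).round(1))
# shank foot, lower-right etc: hole visible
im,c=load("wg0")
cv2.imwrite("pics/wg0c.png",cv2.resize(im[130:330,130:390],None,fx=3,fy=3,interpolation=cv2.INTER_CUBIC))
E
```

```text
[-34.   12.8 -22.2]
[-34.   12.9  22.1]
[-34.  -12.7  21.6]
[-34.  -12.7 -21.3]
[-34.    0.1   0.1]
```

```bash
cat > ins.py <<'E'
from h import *
o=qR(down(np.radians(1.2)))
X,Y=.5143,-.0609
arm.movep([X,Y,.185],o); arm.move_linear([X,Y,.125],v=.15)
s0=arm.read_state();f0=s0['wrist_force'];print(s0['t'],f0.round(2),s0['tool_pos'].round(4),s0['finger_gap'])
z=.125
while z>.080:
    z-=.003
    arm.move_linear([X,Y,z],v=.05)
    s=arm.read_state();f=s['wrist_force']-f0
    print(round(z,4),s['tool_pos'].round(4),f.round(1),(s['ft_torque']-s0['ft_torque']).round(2))
    if np.linalg.norm(f)>15: break
print(s['t'])
E
python3 ins.py
```

```text
7.7583 [ 0.25 -0.18 -1.95] [ 0.5144 -0.062   0.125 ] 0.04182623102986165
0.122 [ 0.5149 -0.0612  0.1227] [-0.7  0.7 -0.4] [-0.01  0.03  0.06]
0.119 [ 0.5142 -0.0608  0.119 ] [-0.4  0.6 -0.5] [ 0.02  0.02 -0.05]
0.116 [ 0.5141 -0.0608  0.1157] [-0.2  0.6 -0.7] [ 0.03  0.06 -0.02]
0.113 [ 0.5141 -0.0609  0.1127] [-0.4  0.1 -0.7] [-0.02  0.04 -0.03]
0.11 [ 0.5141 -0.0608  0.1097] [-0.5  0.6 -1.2] [0.   0.01 0.03]
0.107 [ 0.5141 -0.0609  0.1068] [-1.   0.4 -1.2] [ 0.07 -0.    0.01]
0.104 [ 0.5145 -0.0609  0.1039] [-0.   0.  -1.8] [ 0.01 -0.28 -0.03]
0.101 [ 0.5145 -0.0609  0.1009] [ 0.2 -0.2 -0.4] [-0.01 -0.4  -0.04]
0.098 [ 0.5145 -0.0609  0.0978] [ 1.9  0.  -1.7] [-0.07 -0.47 -0.04]
0.095 [ 0.5144 -0.0609  0.0948] [ 1.7  0.2 -2.6] [-0.03 -0.6  -0.04]
0.092 [ 0.5145 -0.0609  0.0918] [ 2.2  0.7 -2. ] [-0.01 -0.63  0.02]
0.089 [ 0.5144 -0.0609  0.0888] [ 2.6 -0.7 -2. ] [-0.01 -0.74 -0.03]
0.086 [ 0.5144 -0.0609  0.0858] [ 2.1  0.1 -2.5] [ 0.02 -0.82 -0.  ]
0.083 [ 0.5144 -0.0609  0.0828] [ 3.3  0.6 -3.4] [ 0.01 -0.88 -0.02]
0.08 [ 0.5145 -0.0611  0.0811] [-0.1  0.7  7. ] [ 0.09 -0.    0.03]
11.5083
```

It slid in with low side forces and bottomed at TCP z ≈ 0.081, the predicted home height. I'll press a little more, release and look.

```bash
python3 - <<'E'
from h import *
arm.move_linear([.5143,-.0609,.0785],v=.03); s=arm.read_state();print(s['tool_pos'],s['wrist_force'])
arm.move_linear([.5143,-.0609,.0805],v=.05)
arm.move_gripper(.085,60)
arm.move_linear([.5143,-.0609,.135],v=.15)
arm.movep([.514,-.06,.22],qR(down(np.radians(1.2))))
print(arm.read_state()['t'])
im,c=snap("wrist","wj3")
cv2.imwrite("pics/wj3c.png",cv2.resize(im[60:260,130:390],None,fx=3,fy=3,interpolation=cv2.INTER_CUBIC))
im,c=snap("scene","scene3"); cv2.imwrite("pics/scene3c.png",cv2.resize(im[130:230,200:320],None,fx=6,fy=6,interpolation=cv2.INTER_CUBIC))
E
```

```text
[ 0.51466327 -0.0611761   0.08106183] [-3.08943364  0.79537491 15.55054996]
13.4583
```

View pics/wj3c.png

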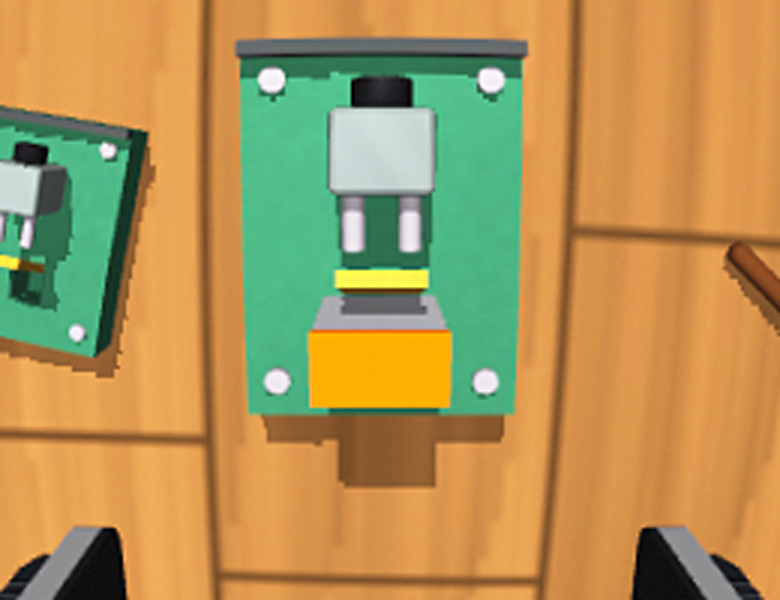

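View pics/scene3c.png

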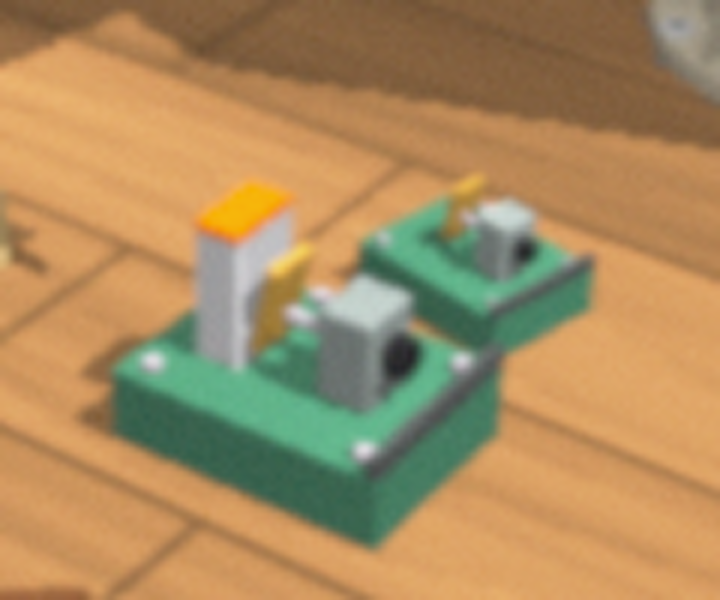

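The fence is home in the large jig (orange top at about (257,183) in wj3) with its plate parallel to the yellow shoe edge. Next I'll measure the gap and look at the blade.

```bash
python3 - <<'E'
from h import *
im,c=load("wj3")
def px(x,y): return (130+x/3-.33,60+y/3-.33)
for n,x,y,z in [("fTL",310,331,.115),("fTR",450,331,.115),("fBR",450,407,.115),("fBL",310,407,.115),("shoeL",335,290,.098),("shoeR",429,290,.098),("backL",335,270,.098)]:
    print(n,(cast(c,*px(x,y),z)[:2]*1000).round(1))
arm.movep([.54,.265,.29],qR(down(0))); print(arm.read_state()['t'],arm.read_state()['q'].round(2)); im,c=snap("wrist","wb1")
cv2.imwrite("pics/wb1c.png",cv2.resize(im[60:260,130:390],None,fx=3,fy=3,interpolation=cv2.INTER_CUBIC))
E
```

```text
fTL [491.8 -48.8]
fTR [535.9 -47.9]
fBR [536.9 -72.8]
fBL [491.9 -73.8]
shoeL [498.8 -38.3]
shoeR [529.9 -37.6]
backL [498.7 -31.6]
14.8167 [ 0.32  0.36  0.33  1.53 -0.    1.89]
```

View pics/wb1c.png

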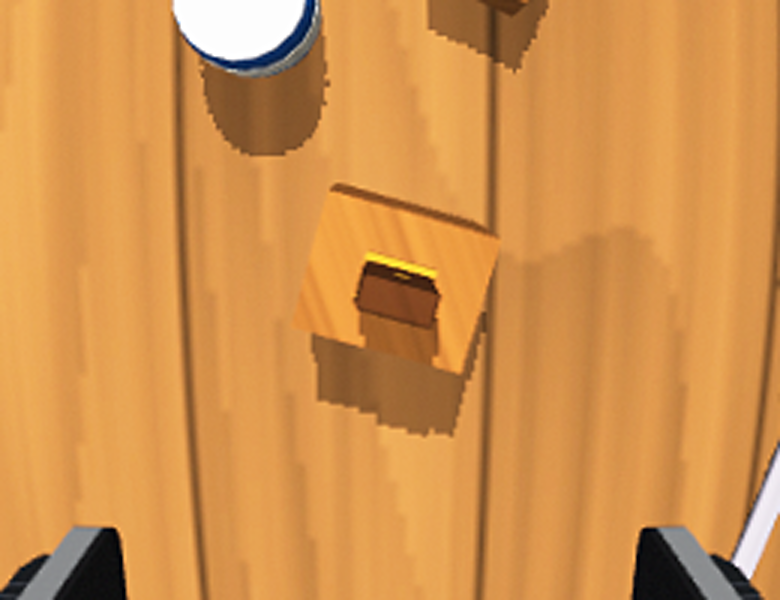

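```bash
python3 - <<'E'
from h import *
im,c=load("wb1")
def px(x,y): return (130+x/3-.33,60+y/3-.33)
hsv=cv2.cvtColor(im,cv2.COLOR_BGR2HSV)
for x,y in [(395,300),(340,240),(200,350),(400,270),(400,260),(395,340)]:
    u,v=px(x,y);print((x,y),hsv[int(round(v)),int(round(u))])
for n,x,y,z in [("sTL",334,190,.09),("sTR",499,238,.09),("sBR",463,375,.09),("sBL",293,327,.09),
  ("h1",367,271,.138),("h2",440,294,.138),("h3",434,328,.138),("h4",356,304,.138)]:
    print(n,(cast(c,*px(x,y),z)[:2]*1000).round(1))
cv2.imwrite("pics/wb1d.png",cv2.resize(im[135:175,240:285],None,fx=16,fy=14,interpolation=cv2.INTER_NEAREST))
E
```

```text
(395, 300) [ 11 188 134]
(340, 240) [ 16 181 239]
(200, 350) [ 15 166 215]
(400, 270) [  4 173  50]
(400, 260) [ 16 194 223]
(395, 340) [ 14 191 168]
sTL [521.  315.8]
sTR [589.4 296.2]
sBR [575.5 237.3]
sBL [503.1 258.2]
h1 [535.2 288.4]
h2 [561.7 280. ]
h3 [559.7 267.3]
h4 [531.1 276.2]
```

View pics/wb1d.png

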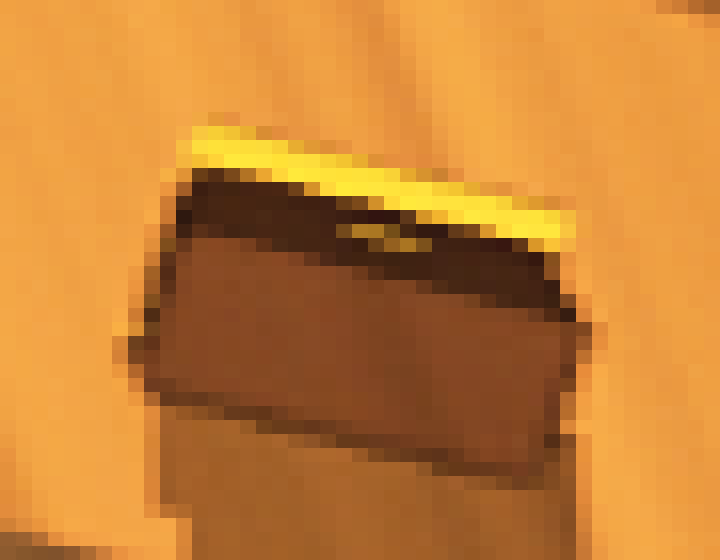

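```bash
python3 - <<'E'
from h import *
im,c=load("wb1")
P=np.array([cast(c,u-.5,v-.5,.138)[:2]*1000 for u,v in [(251.25,151.8),(276.9,157.9),(274,169.3),(249.4,163.2)]])
print(P.round(1),P.mean(0),[np.linalg.norm(P[i]-P[i-1]) for i in range(4)])
Q=np.array([cast(c,*( (130+x/3-.33,60+y/3-.33)),.09)[:2]*1000 for x,y in [(334,190),(499,238),(463,375),(293,327)]]);print("stand",Q.mean(0))
for a in (-16+90,-16-90):
    print(a,arm.inverse_kinematics([.545,.278,.16],qR(down(np.radians(a)))))
for a in (91.2,-88.8):
    print(a,arm.inverse_kinematics([.514,-.044,.25],qR(down(np.radians(a)))))
E
```

```text
[[533.8 286.9]
 [561.8 280.3]
 [558.8 267.5]
 [531.7 274.3]] [546.5238358  277.27138767] [np.float64(12.793223988585451), np.float64(28.799006036274445), np.float64(13.09640801555714), np.float64(27.902331736524534)]
stand [547.24174365 276.87496245]
74 [0.34055287 0.39949427 0.0628881  1.23419016 0.         0.61980555]
-106 [ 0.34055287  0.39949427  0.0628881   1.23419016  0.         -2.52178711]
91.2 [-0.24109817  0.18839161 -0.00569909  1.37670563  0.         -0.26204213]
-88.8 [-0.24109817  0.18839161 -0.00569909  1.37670563  0.          2.87955053]
```

```bash
python3 - <<'E'
from h import *
a=np.radians(-15+90);o=qR(down(a)); P=[.5467,.2771]
arm.movep([*P,.175],o); arm.move_gripper(.05,60); arm.move_linear([*P,.100],v=.12)
s=arm.read_state();print(s['t'],s['wrist_force'],s['tool_pos'])
arm.move_gripper(.005,40); s=arm.read_state();print(s['t'],s['finger_gap'],s['wrist_force'],s['tool_pos'])
arm.wait(.3);s=arm.read_state();print(s['finger_gap'],s['wrist_force'],s['ft_torque'])
arm.move_linear([*P,.130],v=.08);s=arm.read_state();print(s['t'],s['finger_gap'],s['wrist_force'],s['ft_torque'])
im,c=snap("wrist","wb2")
E
```

```text
17.2667 [-0.47543828 -0.43223575  0.69813901] [0.54713952 0.27727981 0.1006434 ]
17.6833 0.012932643068200678 [-0.67618155  0.44886151  4.64432387] [0.5474793  0.27744496 0.10106953]
0.012589854685111113 [-0.56617942 -0.01884156  6.20318682] [0.03293328 0.01741024 0.05114372]
18.5083 0.012899758419838606 [ 0.01728922 -0.43314896 -1.81265813] [0.02578668 0.02689135 0.04606372]
```

View pics/wb2.png

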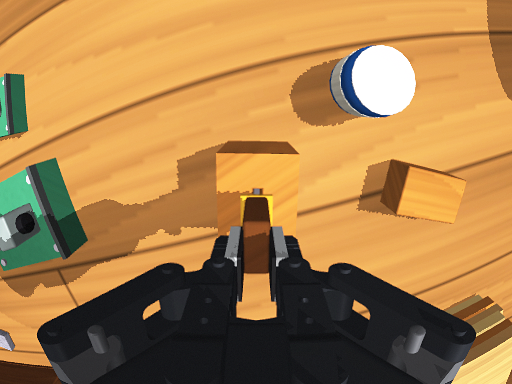

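Blade gripped. The tip is 96 mm below the TCP. I'll lift clear, move over the gap and look.

```bash
python3 - <<'E'
from h import *
arm.move_gripper(.005,60)
s=arm.read_state();p=s['tool_pos'];arm.move_linear([.5467,.2771,.24],v=.2)
o=qR(down(np.radians(91.2)))
arm.movep([.5141,-.0437,.25],o)
arm.move_linear([.5141,-.0437,.205],v=.12);arm.wait(.2)
s=arm.read_state();print(s['t'],s['finger_gap'],s['wrist_force'],s['ft_torque'],s['tool_pos'])
im,c=snap("wrist","wb3")
cv2.imwrite("pics/wb3c.png",cv2.resize(im[100:260,180:340],None,fx=3.75,fy=3.75,interpolation=cv2.INTER_CUBIC))
im,c=snap("scene","scene4"); cv2.imwrite("pics/scene4c.png",cv2.resize(im[130:230,200:320],None,fx=6,fy=6,interpolation=cv2.INTER_CUBIC))
E
```

```text
21.425 0.012035988108002021 [ 0.10440186 -0.72421282 -1.07672751] [-0.00098361  0.00011842 -0.00780555] [ 0.51481786 -0.04370644  0.20598697]
```

View pics/wb3c.png

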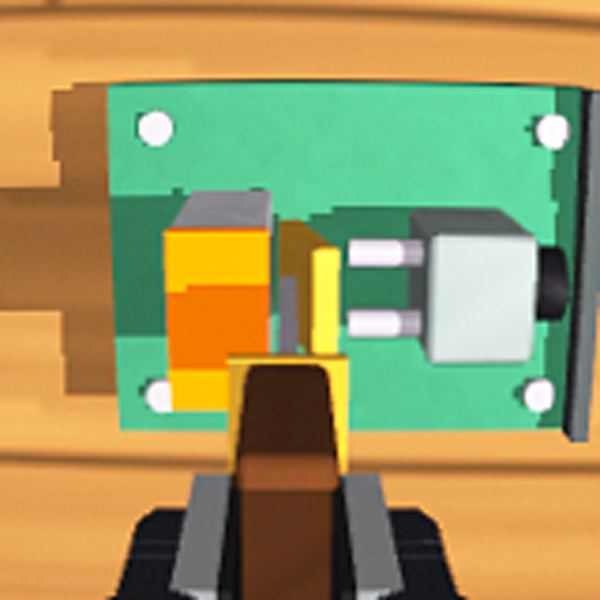

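View pics/scene4c.png

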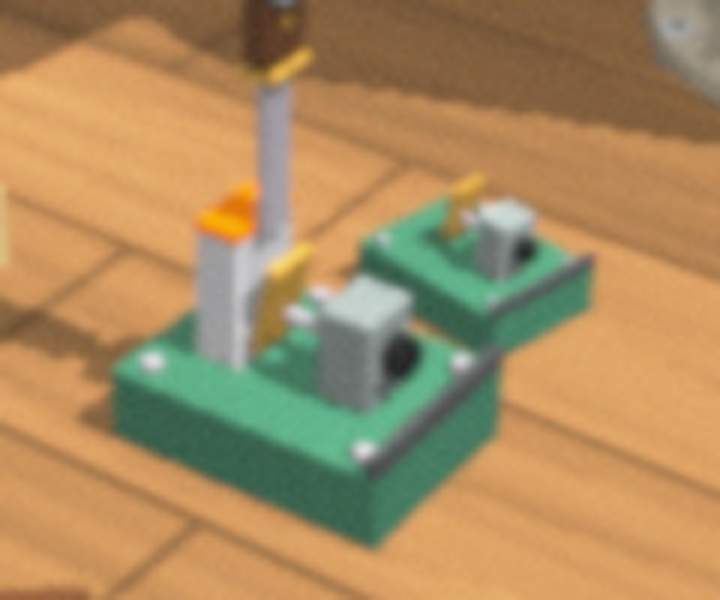

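The blade hangs in the gap between the fence face and the shoe edge (about (258,184) in wb3). I'll descend partway, then feel for the fence face.

```bash
cat > bl.py <<'E'
from h import *
J=np.array([-np.sin(np.radians(1.2)),np.cos(np.radians(1.2))])
B=np.array([.5146,-.0609])   # socket
O=qR(down(np.radians(91.2)))
def go(y,z,v=.02): arm.move_linear([*(B+J*y),z],O,v=v)
def force(n=5):
    F=[];T=[]
    for i in range(n):
        arm.wait(.03); s=arm.read_state(); F.append(s['wrist_force']);T.append(s['ft_torque'])
    f=np.mean(F,0); P=s['tool_pos']
    return np.array([f[:2]@[J[1],-J[0]],f[:2]@J,f[2]]),np.mean(T,0),(P[:2]-B)@J,P[2],s
E
python3 - <<'E'
from bl import *
go(.0157,.205);f0,t0,y,z,s=force(10);print(f0,t0,y,z);np.save("f0.npy",np.r_[f0,t0])
go(.0157,.180,.06)
f,t,y,z,s=force();print("down",(f-f0).round(2),(t-t0).round(3),y,z)
for k in range(8):
    go(.0157-.0004*(k+1),.180,.02); f,t,y,z,s=force(4); print(round(y*1000,2),(f-f0).round(2),(t-t0).round(3))
    if abs((f-f0)[1])>1.5 or abs((t-t0)[0])>.2: break
print(s['t'])
E
```

```text
[-0.09259642  0.12238903 -1.12050275] [0.00573986 0.00244671 0.00031791] 0.015679877027586837 0.20499794239012756
down [ 0.11 -0.12 -0.09] [-0.017 -0.006 -0.017] 0.015605900457560187 0.1803456827478945
15.27 [ 0.03 -0.17  0.03] [-0.007  0.01  -0.01 ]
14.88 [-0.05 -0.4   0.15] [ 0.001  0.034 -0.002]
14.5 [-0.03 -0.39 -0.31] [-0.026 -0.033 -0.024]
14.15 [-0.63 -0.01 -0.4 ] [0.111 0.005 0.009]
13.7 [0.42 0.66 0.52] [0.166 0.018 0.003]
13.33 [0.3  0.8  0.22] [0.243 0.004 0.005]
25.1417
```

The fence face is touched at y ≈ 14.1 mm from the socket (expected 14.0). I'll back off slightly and descend until it drags.

```bash
python3 - <<'E'
from bl import *
a=np.load("f0.npy");f0,t0=a[:3],a[3:]
Y=.0142; z=.180; go(Y,z)
while z>.150:
    z-=.0015 if z>.168 else .001
    go(Y,z,.02); f,t,y,zz,s=force(4); df=f-f0
    print(round(zz*1000,1),round(y*1000,2),df.round(2),(t-t0).round(3))
    if df[2]>2.0 or abs(df[1])>5: break
print(s['t'],s['finger_gap'])
E
```

```text
178.4 14.17 [-0.3  -0.34 -0.15] [ 0.035 -0.026  0.005]
177.0 14.18 [ 0.17  0.35 -0.41] [ 0.042 -0.005  0.001]
175.5 14.2 [ 0.12  0.46 -0.2 ] [0.077 0.02  0.002]
173.9 14.2 [-0.07  0.09 -0.03] [ 0.049  0.025 -0.008]
172.5 14.21 [0.02 0.18 0.06] [ 0.063 -0.019 -0.007]
171.0 14.22 [0.04 0.55 0.03] [ 0.097  0.007 -0.01 ]
169.5 14.21 [ 0.03 -0.05 -0.02] [ 0.077 -0.02  -0.   ]
168.0 14.19 [-0.04 -0.11 -0.51] [0.098 0.018 0.001]
167.0 14.21 [-0.17  0.23 -0.22] [ 0.055 -0.015  0.002]
166.0 14.19 [ 0.02 -0.08 -0.5 ] [ 0.076 -0.046  0.012]
165.0 14.2 [-0.    0.04 -0.5 ] [ 0.052 -0.047  0.01 ]
164.0 14.19 [ 0.51 -0.32 -0.28] [ 0.076 -0.018  0.002]
163.0 14.18 [ 0.39 -0.23 -0.29] [ 0.101 -0.033  0.024]
162.0 14.18 [ 0.16  0.23 -0.33] [ 0.083 -0.017  0.014]
161.0 14.21 [0.2  0.02 0.26] [ 0.08  -0.009  0.012]
160.0 14.17 [-0.04  0.47 -0.47] [ 0.07  -0.009  0.011]
159.0 14.17 [0.25 0.21 0.03] [ 0.069 -0.027 -0.007]
158.0 14.2 [-0.04 -0.16 -0.37] [ 0.124 -0.018  0.025]
157.0 14.22 [ 0.37  0.09 -0.34] [ 0.072 -0.028  0.032]
156.0 14.2 [0.57 0.51 0.06] [ 0.09  -0.035  0.027]
155.0 14.18 [ 0.11 -0.13 -0.57] [ 0.032 -0.067 -0.009]
154.1 14.15 [-0.09 -0.34  0.55] [ 0.009 -0.035  0.007]
153.1 14.15 [ 0.17 -0.09  1.92] [ 0.004 -0.029  0.032]
152.1 14.15 [0.26 0.55 2.56] [ 0.008 -0.064  0.041]
34.5917 0.011669417194311197
```

Drag started at tip depth ≈ 40 mm below the shoe top, inside the 27–43 mm range. At the same moment the fence-side torque (0.08 → 0) became balanced, which is consistent with the shoe touching too. I'll look before pushing on.

```bash
python3 - <<'E'
from bl import *
f,t,y,z,s=force(8);print(f-np.load("f0.npy")[:3],y,z)
im,c=snap("wrist","wb5")
cv2.imwrite("pics/wb5c.png",cv2.resize(im[100:260,180:340],None,fx=3.75,fy=3.75,interpolation=cv2.INTER_CUBIC))
im,c=snap("scene","scene5"); cv2.imwrite("pics/scene5c.png",cv2.resize(im[130:230,200:320],None,fx=6,fy=6,interpolation=cv2.INTER_CUBIC))
E
```

```text
[0.39013826 0.10728817 2.92335802] 0.014175339160425855 0.15209274987005128
```

View pics/wb5c.png

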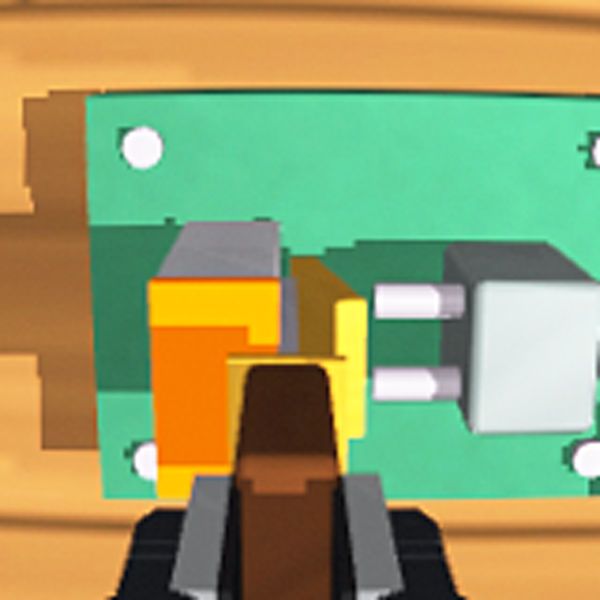

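View pics/scene5c.png

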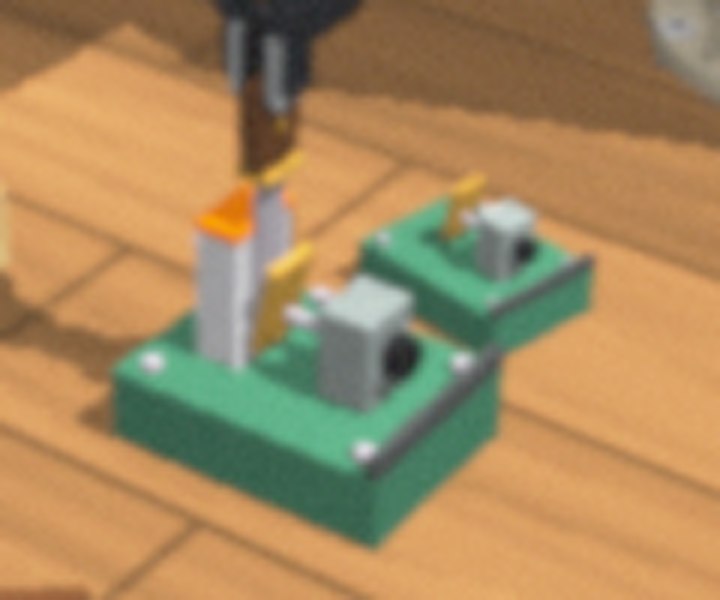

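The blade stands against the fence with the shoe on its other side, and it is steady at about 2.9 N. One last stability check, then hand in.

```bash
python3 - <<'E'
from bl import *
arm.wait(.6); f,t,y,z,s=force(10);a=np.load("f0.npy")
print((f-a[:3]).round(2),(t-a[3:]).round(3),y,z,s['finger_gap'],s['t'])
if 1.5<(f-a[:3])[2]<5: arm.close_job(); print("closed")
E
```

```text
[ 0.16 -0.23  3.59] [ 0.008 -0.094  0.016] 0.014190501738165594 0.15200109083343913 0.011569545218716856 35.8917
the job is handed in; nothing more can be done
closed
```

I seated the fence in the larger jig, then slid the feeler blade down into the gap until it dragged. The job was handed in at 35.9 s of the 72 s allowed, with the blade still gripped at that depth.

- **Fence:** it stopped at the predicted home height (TCP 81 mm) and did not move under a push of about 15 N. After release, the pictures showed its plate parallel to the shoe.
- **Blade:** the upward push in the last check was 3.6 N, up slightly from 2.9 N a moment earlier. The side force on the hand was about 0.2 N, so fence and shoe press about equally.
- **Depth:** the tip is about 42 mm below the shoe's top and 16 mm above the jig's base. From the contact depth I estimate the shoe moved back about 0.5 mm of its 6 mm.
- **Disagreement:** the picture gave a top gap of about 10.8 mm, which puts contact near 34 mm deep. The blade actually met both plates at about 40 mm, still inside the stated 27–43 mm. That is about 1.2 mm of gap width, within the 2 mm calibration error, so I went by the felt contact.

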